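# Free a child-safety catch with a pry stick and open the bench cupboard

### The job

The charger cupboard on the bench is held shut by a child-safety catch inside its door. Take the black pry stick from its stand, reach down with its blade through the narrow gap behind the top of the door, press the catch's pad down until the hook is free and keep it down while you pull the door past the catch with the stick; nothing on the cupboard may be forced (it breaks at 20 N). Leave the door open by 45 degrees or more and the pry stick standing in its stand again, and do not disturb the things lying around.

Things in the scene. Friction and masses are not known exactly. Their poses are not given: they have to be found in the camera images.
- cupboard: Grey cupboard fixed on the bench, 110 deep (x) x 230 wide (y) x 150 high. Origin under its centre, z up, door towards its -x. The shut door's inner face is at x = -55, the top panel ends at x = -41: between them, open from above, is a gap 14 wide and 210 long (wider as the door opens). Under the panel's front edge a steel rail, x = -41 to -33, hangs to z = 126; the hook catches behind it.
- cupboard_door (a joint): Door angle, rad: 0 shut, grows as it opens to the cupboard's -x, up to 1.6. Upright hinge at x = -55, y = +110 of the cupboard. Door 228 wide, 10 thick, top edge at 150. Hook up: it opens only to about 0.04. Hook down: free; it can catch again until about 0.17. Friction hinge 0.2 N m, stays where left. The pad and its hook ride on the door.
- door_hinge (a point): Point on the hinge axis, in the plane of the door's inner face, at the height of its top edge (150). How the catch works: pad and hook are one and move straight down against a spring (3 N to start, then 0.25 N per mm), 13 to a hard stop; the hook clears the rail from about 8.5 down and springs back up when let go. The pad does not turn or tilt.
- gap_over_pad (a point): Point in the gap, on the door's frame (turns with it): straight above the catch's white pad, level with the door's top edge (150), 7 inside its inner face, 165 from the hinge axis. Its x points away from the inner face into the cupboard, -y along the door to its free edge. The pad is 11 (x) x 26 (y), flat, looking up; its depth below this point is not measured: anywhere from 21 to 39.
- stand: Wooden block fixed on the bench, 60 x 60 base, 54 high, holds the pry stick. Origin under its centre. Pocket central, open on top, 17 wide along x; across y a wedge: flared mouth about 16, 10.4 below the flare (z = 46), 5 at the floor (z = 8). The stick stands in it blade down, its thickness along y, and may lean by up to 5 degrees.
- spudger: Black nylon pry stick, 14 x 151 x 8, 12 g, loose. Origin at mid length on a flat side, 4 from the mid-plane; y runs from blade to point (up as it stands), x across the width, z across the thickness. Blade end (y = -75.5) 14 wide, 1.6 thick; 5 thick 16 from the end, 8 from 46 on. Handle with flat sides 10 to 11 wide, 7 to 8 thick up to y = +60, then a point (y = +75.5).
- spudger_tip (a point): Middle of the blade's end of the pry stick; axes as the stick's.
- phone: Black mobile phone on the bench near its front edge, 157 x 74 x 9; bystander, loose. Origin under its centre.
- side_cutters: Small red-handled side cutters, the pair right of the cupboard, 47 x 130 x 14; bystander, loose. Origin under the centre.
- solder_spool: Blue reel of solder right of the cupboard, 60 x 82 x 40; bystander, loose. Origin under the reel's middle.
- screw_tray: Round shallow tin with screws left of the cupboard, 80 across, 12 high; bystander, loose. Origin under its centre.

How it is judged:
By the outcome, as a careful person would: the job done as asked, in the order asked, and still so for the second after the job is handed in, with the robot touching nothing.
It also fails if it takes over 58 s, if anything falls off the work surface, if the arm or the gripper's body presses on something with over 40 N, if the wrist force passes 120 N, or if a joint passes its speed limit or range.

### The arm

A 7-joint arm with a two-finger parallel gripper is mounted at the origin on a cart in front of the work surface, level with it; the furniture and walls round the work are solid. World frame = base frame: x ahead of the robot, y to its left, z up, the work surface at z = 0. Lengths are in m, angles in degrees, forces in N, time in s.
With the tool pointing down it reaches from about 0.425 to 0.925 m from the base axis. Payload 6.8 kg.
Tool frame: the origin (TCP) lies at the centre of the arm's flange, where the gripper is bolted on; the fingertips stand 173 mm ahead of it and the grasp point (between the pads) lies arm.tcp_to_grasp ahead of it (arm.tcp_to_grasp is the distance from the TCP to the grasp point, in m); z points along the fingers, y is the line along which they close (so a half turn about z gives the same grasp; the last joint's range is limited). The gripper opens to 85 mm and grips with 20 to 120 N. Pads are 22 mm wide; open, the fingers measure 114 mm over their backs; the gripper's body (76 mm by 85 mm) begins 54 mm behind the grasp point. The pads swing forward as they close: fully open they stand 13 mm farther back than shut.
Start: joints at [-81.538, 27.33, 1.283, 89.118, -0.659, 63.558, -4.761], TCP at [0.171, 0.653, 0.405] pointing down, gripper open.
Joint ranges: [-169.35, 169.35], [-19.33, 120.38], [-80.79, 83.38], [13.8, 139.57], [-78.32, 258.32], [9.67, 109.79], [-169.56, 169.56]. Speed limits (degrees/s): [136.94, 136.94, 180, 180, 180, 180, 180].

### API

Orientations are given as a 3x3 rotation matrix whose columns are the frame's x, y, z axes.
In Python, from cell import get_state, camera, job, arm gives the robot as it stands. The module is installed in compiled form; this text tells all that it offers.
- The arm moves only by the shell command python3 -m crank 'ROWS' [OPENING] [FORCE]. ROWS is JSON, a list of rows, each an object of numbers: "tx", "ty", "tz": the shift along the world's x, y, z in units of 100 mm (1.0 is 100 mm); "rx", "ry", "rz": the turn, a rotation vector about the world's x, y, z in units of 2 pi rad (1.0 is 2 pi rad). In form: [{"tx": .., "ty": .., "tz": .., "rx": .., "ry": .., "rz": ..}, ...]. A call has 1 to 12 rows; each row is the pose to reach, as a shift and turn from the pose commanded when the call began, turning the shorter way round; what a row does not reach only later rows make up. A row lasts 1/8 s, in which the tool goes at most 62.5 mm and 10.7 degrees, less where a joint would pass 70% of its speed; a pose out of reach is approached as far as the arm can. A call with a number of a shift or a turn outside -1 to 1 is refused whole. A call with a gripper value outside its range is refused whole. OPENING is the opening, from 0 (shut) to 1 (fully open), set as the call begins (- or left out, the last holds). The fingers move at their own pace and stop on an object; FORCE is the grip in N (left out, the last holds). Time passes only in rows, so rows that repeat a pose let the fingers close. It gives the time, the measured TCP pose, the force, the opening and the grip force at its end, in the units of the state.
- get_state(): the state, without advancing time (a new reading comes with each control period).
- camera(name): name is "scene" or "top" or "wrist"; returns a dict with "img" (480x640x3 uint8, red, green, blue), "camera_matrix" (3x3 intrinsics, pixels), "rvec" (rotation vector, rad) and "tvec" (3), from world to camera coordinates, as OpenCV has them. Camera axes: x right, y down, z forward; pixel columns grow to the right and rows downward; lengths in m; the calibration is good to about 2 mm. A picture is of the moment at which its call begins. There is no depth.
- job.finish_job(): hands the job in; it is judged then, once.
The state is a dict: "time_s": time; "joint_positions": joint angles; "joint_velocities": joint speeds; "joint_efforts": joint torques, N m; "tcp_pos": TCP position; "tcp_rot": TCP orientation; "force": force on the tool from outside, world axes, zero at the start; "moment": the same for the moment, N m; "width": finger opening in m; "finger_force": force on a finger pad.
Only numpy, scipy, OpenCV 4.12 (cv2) and the standard library are available. Lean on these libraries where they do the work, as an engineer would, in place of code of your own. Each camera call takes 0.05 s, during which the arm holds its last target. There are 200 camera calls.

## Working session

There is one attempt and no reset: what is moved stays moved. The work goes in short steps, Python scripts to look and compute and a shell command to move; the robot and the scene stay as the last step left them, time stands still between calls to the robot, and variables do not carry over. Pictures are saved under pics/ and viewed, at most 10 in all, crops included, and the job is handed in when it is done.

```bash
mkdir -p pics; ls; python3 - <<'E'
from cell import get_state,camera,arm
import cv2,numpy as np
s=get_state();print({k:np.round(v,3).tolist() for k,v in s.items()},arm.tcp_to_grasp)
for n in("scene","top"):
    c=camera(n);cv2.imwrite(f"pics/{n}0.png",c["img"][:,:,::-1]);print(n,c["camera_matrix"].tolist(),c["rvec"],c["tvec"])
E
```

```text
pics
{'time_s': 0.0, 'joint_positions': [-81.539, 27.375, 1.28, 89.178, -0.658, 63.56, -4.762], 'joint_velocities': [0.054, -0.053, -0.009, -0.02, 0.005, -0.053, -0.054], 'joint_efforts': [-0.0, -59.646, 1.608, -28.119, 0.012, 0.01, 0.0], 'tcp_pos': [0.171, 0.653, 0.404], 'tcp_rot': [[-0.967, 0.253, -0.0], [0.253, 0.967, -0.002], [-0.0, -0.002, -1.0]], 'force': [-0.293, -0.135, 0.614], 'moment': [-0.023, 0.059, -0.069], 'finger_force': 0.0, 'width': 0.086} 0.1547
scene [[478.26052857752614, 0.0, 319.92959117329667], [0.0, 478.26052857752614, 243.04553378893573], [0.0, 0.0, 1.0]] [ 0.15263077  2.61318881 -1.67552021] [0.55090238 0.09327914 1.09298679]
top [[613.090111185086, 0.0, 324.23504547638146], [0.0, 613.090111185086, 242.42809618049117], [0.0, 0.0, 1.0]] [ 2.17144826 -2.14309013  0.13576376] [-0.10392429  0.55079036  1.38423594]
```

View pics/scene0.png

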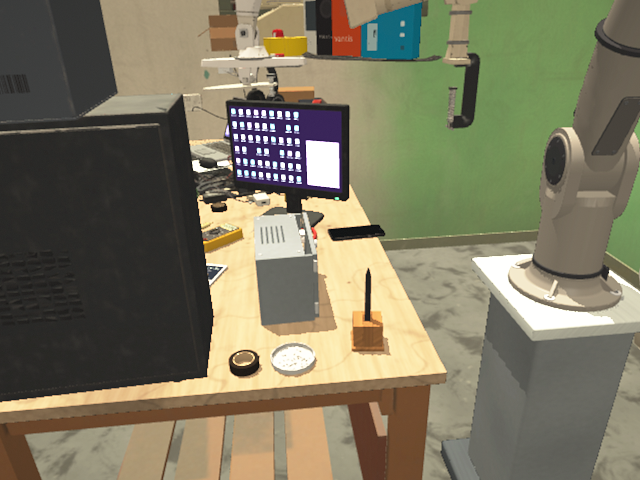

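View pics/top0.png

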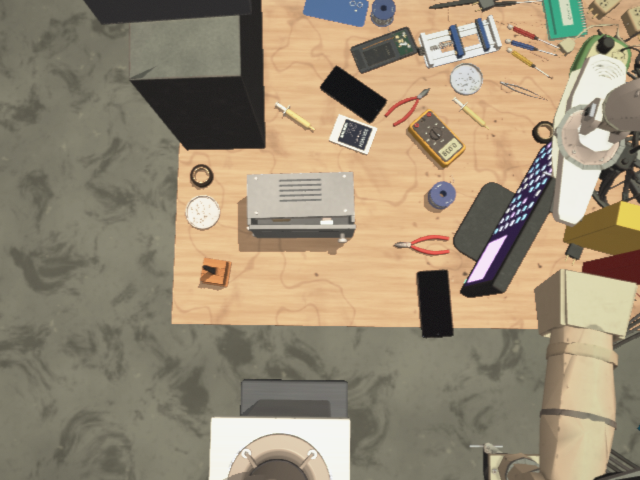

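The top view shows the cupboard at about (300,205) with its door along the lower edge (row ~235) and hinge at left. The stand is at (215,272) and the tray at (202,212). On the right are the reel (441,195), cutters (425,245) and phone (435,303). Next I zoom in on both views.

```bash
python3 - <<'E'
import cv2
a=cv2.imread("pics/top0.png")[165:300,170:370];cv2.imwrite("pics/topz.png",cv2.resize(a,None,fx=4,fy=4,interpolation=cv2.INTER_CUBIC))
a=cv2.imread("pics/scene0.png")[205:355,245:400];cv2.imwrite("pics/scz.png",cv2.resize(a,None,fx=4,fy=4,interpolation=cv2.INTER_CUBIC))
E
```

```text
(no output)
```

View pics/topz.png

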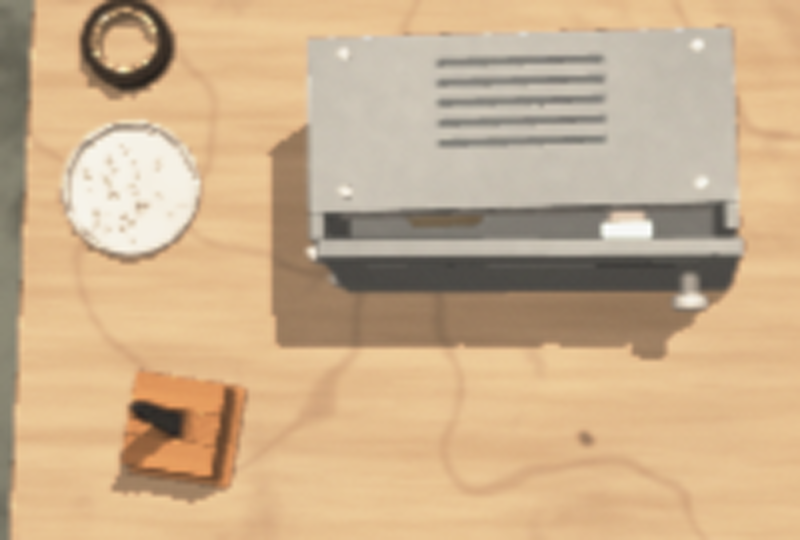

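View pics/scz.png

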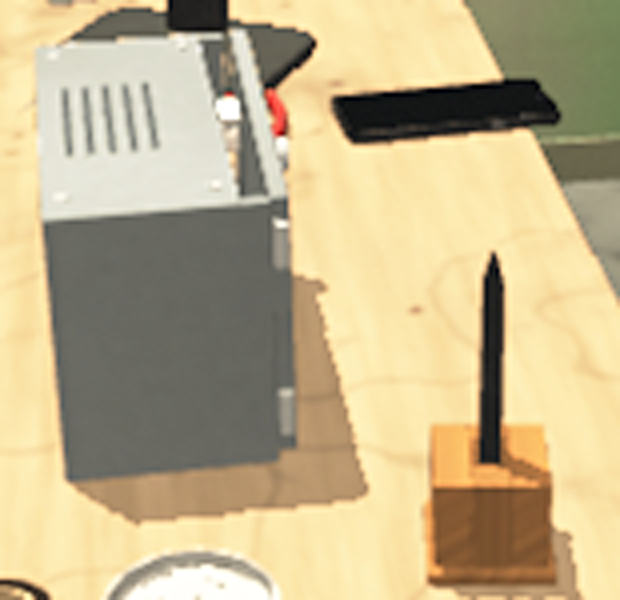

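The top zoom shows the roof's back corners at (309,38) and (735,28), the door's top outer edge running (312,254) to (741,251), the white pad at (627,229) and the stick's point at (135,408). In the scene zoom the stick's point is at (493,253), the stick enters the stand at (490,462) and the pad is at (228,107).

```bash
cat > h.py <<'E'
import numpy as np,cv2
from cell import camera,get_state,arm
def ray(c,p):
    R=cv2.Rodrigues(np.array(c["rvec"]))[0];d=R.T@np.linalg.inv(c["camera_matrix"])@[p[0],p[1],1.]
    return -R.T@np.array(c["tvec"]).ravel(),d/np.linalg.norm(d)
def plane(c,p,z):
    o,d=ray(c,p);return o+d*(z-o[2])/d[2]
def tri(c1,p1,c2,p2):
    o,d=ray(c1,p1);q,e=ray(c2,p2);s=np.linalg.lstsq(np.c_[d,-e],q-o,rcond=None)[0]
    a,b=o+s[0]*d,q+s[1]*e;return (a+b)/2,np.linalg.norm(a-b)
def show(*a): print(*[np.round(np.asarray(x)*1000,1).tolist() if not isinstance(x,str) else x for x in a])
E
cat > m.py <<'E'
from h import *
t=camera("top");s=camera("scene")
T=lambda x,y:(170+(x+.5)/4-.5,165+(y+.5)/4-.5)
S=lambda x,y:(245+(x+.5)/4-.5,205+(y+.5)/4-.5)
for n,p in dict(BL=(309,38),BR=(735,28),FL=(311,212),FR=(737,203),dOL=(314,255),dOR=(741,252),dIL=(325,241),dIR=(740,239)).items(): show(n,plane(t,T(*p),.15))
for n,p in dict(BL=(37,45),BR=(40,215)).items(): show("sc",n,plane(s,S(*p),.15))
for n,p in dict(a=(137,372),b=(219,383),c=(211,483),d=(122,470)).items(): show("stand",n,plane(t,T(*p),.054))
for n,p in dict(a=(432,425),b=(548,425),c=(552,487),d=(430,487)).items(): show("stand s",n,plane(s,S(*p),.054))
for n,a,b in [("tip",(135,408),(493,253)),("pad",(627,229),(228,107)),("mouth",(172,425),(490,464))]: show(n,*tri(t,T(*a),s,S(*b)))
show("mouthS",plane(s,S(490,464),.054)); show("padT",plane(t,T(627,229),.12))
for n,p,z in [("tray",(132,190),.012)]: show(n,plane(t,T(*p),z))
im=t["img"].astype(int);h=cv2.cvtColor(t["img"],cv2.COLOR_RGB2HSV)
m=((h[...,0]<14)&(h[...,1]>140)&(h[...,2]>120)).astype(np.uint8)
n,l,st,ce=cv2.connectedComponentsWithStats(m)
for i in range(1,n):
    if st[i,4]>80: show("orange",[x/1000 for x in st[i]],plane(t,ce[i],.05))
E
python3 m.py
```

```text
BL [683.7, 71.9, 150.0]
BR [692.3, -157.5, 150.0]
FL [588.8, 68.1, 150.0]
FR [596.7, -159.2, 150.0]
dOL [565.6, 65.8, 150.0]
dOR [570.3, -161.5, 150.0]
dIL [573.2, 60.2, 150.0]
dIR [577.3, -161.0, 150.0]
sc BL [689.3, -156.7, 150.0]
sc BR [682.4, 68.1, 150.0]
stand a [511.2, 176.6, 54.0]
stand b [505.5, 129.8, 54.0]
stand c [448.7, 132.4, 54.0]
stand d [455.4, 183.0, 54.0]
stand s a [502.7, 127.9, 54.0]
stand s b [448.1, 135.6, 54.0]
stand s c [457.4, 186.0, 54.0]
stand s d [511.9, 178.5, 54.0]
tip [481.2, 156.2, 159.8] 1.4
pad [583.8, -100.5, 127.6] 3.2
mouth [480.9, 156.7, 49.1] 1.6
mouthS [481.6, 164.1, 54.0]
padT [586.7, -100.8, 120.0]
tray [623.3, 191.8, 12.0]
orange [513.0, 27.0, 22.0, 12.0, 96.0] [1063.2, -567.3, 50.0]
orange [385.0, 97.0, 34.0, 29.0, 210.0] [869.4, -277.4, 50.0]
orange [411.0, 235.0, 38.0, 9.0, 133.0] [563.7, -339.7, 50.0]
orange [411.0, 246.0, 38.0, 9.0, 135.0] [533.9, -338.0, 50.0]
orange [201.0, 258.0, 30.0, 28.0, 410.0] [478.2, 149.0, 50.0]
```

```bash
for i in 1 2 3 4; do python3 -m crank '[{"tx":0.31,"ty":-0.5,"rz":0.003},{"tx":0.62,"ty":-1.0,"rz":0.0055}]' 1 40; done
```

```text
invalid input
invalid input
invalid input
invalid input
```

```bash
python3 -m crank '[{"tx":0.31,"ty":-0.5,"tz":0,"rx":0,"ry":0,"rz":0.003},{"tx":0.62,"ty":-1.0,"tz":0,"rx":0,"ry":0,"rz":0.0055}]' 1 40; python3 -m crank '[{"tx":0.31,"ty":-0.5,"tz":0,"rx":0,"ry":0,"rz":0.003},{"tx":0.62,"ty":-1.0,"tz":0,"rx":0,"ry":0,"rz":0.0055}]' 1.0 40.0
```

```text
time_s: 0.45
tcp_pos: [0.2332, 0.552, 0.4042]
tcp_rot: [[-0.976, 0.218, 0.0], [0.218, 0.976, -0.0], [-0.0, -0.0, -1.0]]
force: [0.8, -0.8, 0.7]
width: 0.0856
finger_force: 0.0
time_s: 0.7
tcp_pos: [0.2957, 0.4512, 0.4047]
tcp_rot: [[-0.983, 0.185, 0.0], [0.185, 0.983, 0.0], [-0.0, 0.0, -1.0]]
force: [1.4, 0.3, 1.1]
width: 0.0856
finger_force: 0.0
```

```bash
python3 -m crank '[{"tx":0.31,"ty":-0.5,"tz":0,"rx":0,"ry":0,"rz":0.003},{"tx":0.62,"ty":-1.0,"tz":0,"rx":0,"ry":0,"rz":0.005}]'; python3 -m crank '[{"tx":0.31,"ty":-0.5,"tz":0,"rx":0,"ry":0,"rz":0.003},{"tx":0.62,"ty":-1.0,"tz":0,"rx":0,"ry":0,"rz":0.0053}]';python3 -m crank '[{"tx":0.31,"ty":-0.5,"tz":0,"rx":0,"ry":0,"rz":0},{"tx":0.60,"ty":-0.95,"tz":0,"rx":0,"ry":0,"rz":0},{"tx":0.60,"ty":-0.95,"tz":0,"rx":0,"ry":0,"rz":0}]'
python3 - <<'E'
from h import *
c=camera("wrist");cv2.imwrite("pics/w1.png",c["img"][:,:,::-1])
R=cv2.Rodrigues(np.array(c["rvec"]))[0]
for p in [(.481,.156,.16),(.481,.156,.054)]:
    q=c["camera_matrix"]@(R@np.array(p)+np.array(c["tvec"]).ravel());print(q[:2]/q[2])
E
```

```text
time_s: 0.95
tcp_pos: [0.3575, 0.3512, 0.4048]
tcp_rot: [[-0.988, 0.154, 0.0], [0.154, 0.988, 0.0], [-0.0, 0.0, -1.0]]
force: [0.8, -0.1, -0.4]
width: 0.0853
finger_force: 0.0
time_s: 1.2
tcp_pos: [0.4195, 0.2512, 0.4049]
tcp_rot: [[-0.993, 0.121, 0.0], [0.121, 0.993, 0.0], [-0.0, 0.001, -1.0]]
force: [1.2, 1.2, -0.0]
width: 0.0855
finger_force: 0.0
time_s: 1.58
tcp_pos: [0.4805, 0.1538, 0.4049]
tcp_rot: [[-0.992, 0.13, 0.001], [0.13, 0.992, -0.001], [-0.001, -0.001, -1.0]]
force: [-0.8, 1.2, -0.3]
width: 0.0852
finger_force: 0.0
[325.04197742 255.06913991]
[323.99467632 213.06420011]
```

View pics/w1.png

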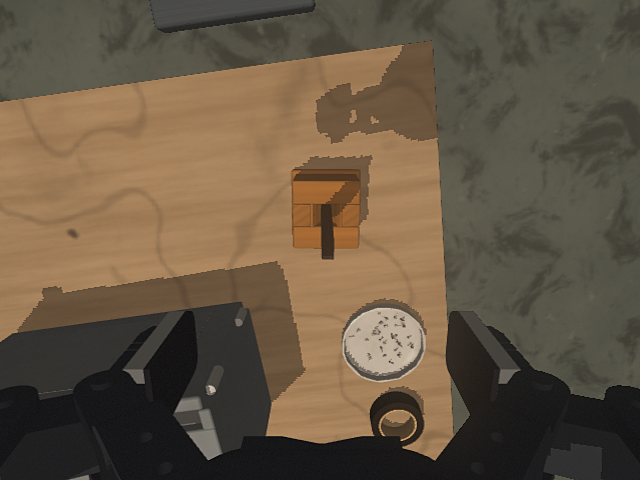

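```bash
python3 -m crank '[{"tx":0.01,"ty":0.03,"tz":-0.4,"rx":0,"ry":0,"rz":0},{"tx":0.01,"ty":0.03,"tz":-0.8,"rx":0,"ry":0,"rz":0}]'; python3 -m crank '[{"tx":0,"ty":0,"tz":-0.4,"rx":0,"ry":0,"rz":0},{"tx":0,"ty":0,"tz":-0.52,"rx":0,"ry":0,"rz":0},{"tx":0,"ty":0,"tz":-0.52,"rx":0,"ry":0,"rz":0}]'
python3 -m crank '[{"tx":0,"ty":0,"tz":0,"rx":0,"ry":0,"rz":0},{"tx":0,"ty":0,"tz":0,"rx":0,"ry":0,"rz":0},{"tx":0,"ty":0,"tz":0,"rx":0,"ry":0,"rz":0},{"tx":0,"ty":0,"tz":0,"rx":0,"ry":0,"rz":0},{"tx":0,"ty":0,"tz":0,"rx":0,"ry":0,"rz":0},{"tx":0,"ty":0,"tz":0,"rx":0,"ry":0,"rz":0}]' 0 40
```

```text
time_s: 1.88
tcp_pos: [0.4792, 0.1631, 0.3241]
tcp_rot: [[-0.993, 0.119, 0.001], [0.119, 0.993, 0.002], [-0.001, 0.002, -1.0]]
force: [-0.2, 0.2, -0.2]
width: 0.0854
finger_force: 0.0
time_s: 2.25
tcp_pos: [0.4795, 0.1619, 0.2727]
tcp_rot: [[-0.993, 0.12, -0.001], [0.12, 0.993, -0.0], [0.001, -0.0, -1.0]]
force: [0.4, 0.3, 0.5]
width: 0.0856
finger_force: 0.0
time_s: 3.0
tcp_pos: [0.4799, 0.1597, 0.273]
tcp_rot: [[-0.992, 0.123, -0.001], [0.123, 0.992, -0.002], [0.0, -0.002, -1.0]]
force: [-1.3, -4.1, 4.9]
width: 0.0067
finger_force: 38.9
```

```bash
python3 -m crank '[{"tx":0,"ty":-0.02,"tz":0.2,"rx":0,"ry":0,"rz":0},{"tx":0,"ty":-0.02,"tz":0.5,"rx":0,"ry":0,"rz":0},{"tx":0,"ty":-0.02,"tz":0.95,"rx":0,"ry":0,"rz":0}]'; python3 -m crank '[{"tx":0,"ty":0,"tz":0.4,"rx":0,"ry":0,"rz":0},{"tx":0,"ty":0,"tz":0.8,"rx":0,"ry":0,"rz":0},{"tx":0,"ty":0,"tz":0.8,"rx":0,"ry":0,"rz":0},{"tx":0,"ty":0,"tz":0.8,"rx":0,"ry":0,"rz":0}]'
python3 - <<'E'
from h import *
s=get_state();print(np.round(s["tcp_pos"],4),np.round(s["force"],1),s["width"])
a=camera("wrist")["img"][140:480,100:540];b=camera("scene")["img"][120:320,290:420]
b=cv2.resize(b,None,fx=2.6,fy=2.6)[:340]
cv2.imwrite("pics/w2.png",np.hstack([a,b[:340]])[:,:,::-1])
E
```

```text
time_s: 3.38
tcp_pos: [0.4793, 0.1589, 0.3678]
tcp_rot: [[-0.993, 0.122, -0.002], [0.122, 0.993, -0.001], [0.002, -0.002, -1.0]]
force: [1.6, 1.0, 0.8]
width: 0.0071
finger_force: 39.2
time_s: 3.88
tcp_pos: [0.4795, 0.159, 0.4471]
tcp_rot: [[-0.993, 0.122, -0.001], [0.122, 0.993, -0.0], [0.001, -0.0, -1.0]]
force: [-0.2, -0.3, -0.6]
width: 0.0064
finger_force: 39.2
[0.4795 0.159  0.4471] [-0.2 -0.3 -0.6] 0.006403561734528489
```

View pics/w2.png

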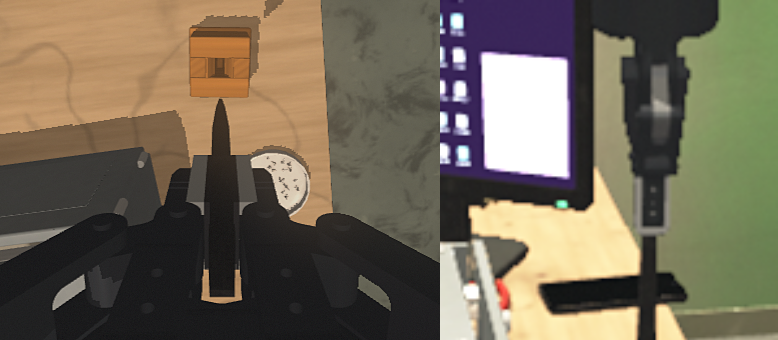

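The stick hangs straight in the grip, seen edge-on in the wrist view with its tip at about full-frame (320,238). In the scene view it is vertical near column 370.

```bash
python3 - <<'E'
from h import *
w=camera("wrist");s=camera("scene")
g=s["img"].max(2)
for r in range(236,276,3): 
    x=np.where(g[r,355:385]<60)[0]; print(r,(x+355)[[0,-1]] if len(x) else None,end=';')
gw=w["img"].max(2)
print()
for r in range(228,300,4):
    x=np.where(gw[r,300:345]<60)[0]; print(r,(x+300)[[0,-1]] if len(x) else None,end=';')
st=get_state();R=np.array(st["tcp_rot"]);p=np.array(st["tcp_pos"])
P=plane(w,(320,236),p[2]-.265);show("tip",P,"in tool",R.T@(P-p))
# project expected tip in scene
q=p+R@np.array([0,0,.265]);
for c in(w,s):
    k=c["camera_matrix"]@(cv2.Rodrigues(np.array(c["rvec"]))[0]@q+np.array(c["tvec"]).ravel());print(k[:2]/k[2])
E
```

```text
236 [355 376];239 [367 371];242 [367 371];245 [367 372];248 [367 372];251 [366 372];254 [366 372];257 None;260 None;263 None;266 None;269 None;272 None;275 None;
228 None;232 None;236 None;240 [319 321];244 [318 318];248 [316 324];252 [316 324];256 [315 325];260 [314 326];264 [313 327];268 [313 327];272 [312 328];276 [312 328];280 [312 328];284 [312 328];288 [312 329];292 [312 329];296 [308 335];tip [473.6, 159.1, 181.5] in tool [5.4, -0.2, 265.0]
[320.42094352 244.95867577]
[369.20433643 257.38338589]
```

```bash
for i in 1 2; do python3 -m crank '[{"tx":0.09,"ty":-0.22,"tz":0,"rx":0,"ry":0,"rz":-0.028},{"tx":0.18,"ty":-0.45,"tz":0,"rx":0,"ry":0,"rz":-0.0563},{"tx":0.27,"ty":-0.68,"tz":0,"rx":0,"ry":0,"rz":-0.0845},{"tx":0.36,"ty":-0.9,"tz":0,"rx":0,"ry":0,"rz":-0.1126}]'; done; python3 -m crank '[{"tx":0.2,"ty":-0.4,"tz":0,"rx":0,"ry":0,"rz":0},{"tx":0.35,"ty":-0.8,"tz":0,"rx":0,"ry":0,"rz":0},{"tx":0.35,"ty":-0.8,"tz":0,"rx":0,"ry":0,"rz":0},{"tx":0.35,"ty":-0.8,"tz":0,"rx":0,"ry":0,"rz":0},{"tx":0.35,"ty":-0.8,"tz":0,"rx":0,"ry":0,"rz":0}]'
python3 - <<'E'
from h import *
s=get_state();print(np.round(s["tcp_pos"],4),np.round(s["force"],1),np.round(s["joint_positions"]))
w=camera("wrist")["img"];cv2.imwrite("pics/w3f.png",w[:,:,::-1])
cv2.imwrite("pics/w3.png",cv2.resize(w[60:400,140:500],None,fx=1.7,fy=1.7)[:,:,::-1])
E
```

```text
time_s: 4.58
tcp_pos: [0.5159, 0.0683, 0.447]
tcp_rot: [[-0.671, 0.742, -0.001], [0.742, 0.671, -0.001], [0.0, -0.001, -1.0]]
force: [-0.6, -0.1, -1.0]
width: 0.0068
finger_force: 39.1
time_s: 5.08
tcp_pos: [0.5519, -0.0217, 0.4469]
tcp_rot: [[-0.028, 1.0, -0.001], [1.0, 0.028, -0.0], [-0.0, -0.001, -1.0]]
force: [-0.1, -0.3, 0.1]
width: 0.007
finger_force: 39.1
time_s: 5.7
tcp_pos: [0.5867, -0.0994, 0.4473]
tcp_rot: [[-0.036, 0.999, -0.001], [0.999, 0.036, 0.001], [0.001, -0.001, -1.0]]
force: [-0.0, 0.3, -0.5]
width: 0.0068
finger_force: 39.1
[ 0.5867 -0.0994  0.4473] [-0.   0.3 -0.5] [-23.  20.  35.  99. -13.  65.  18.]
```

View pics/w3.png

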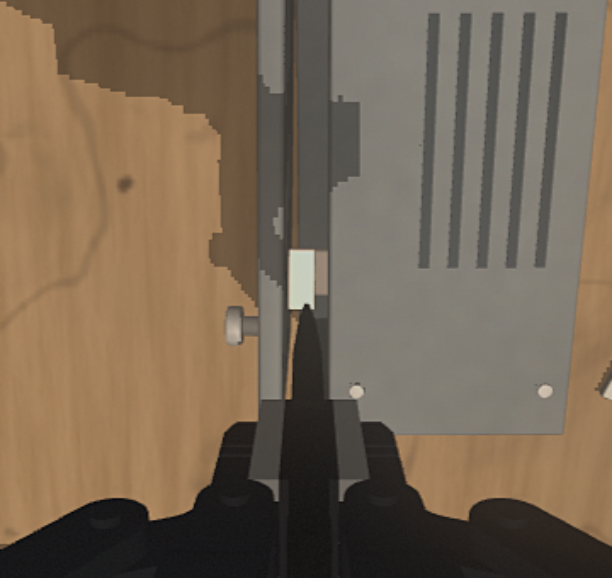

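The gap runs vertically: door inner edge at crop column ~284, panel edge at ~330. The white pad spans (289–314, 249–310), and the blade tip is at (307,304), slightly to its right.

```bash
python3 - <<'E'
from h import *
w=camera("wrist");C=lambda x,y:(140+x/1.7,60+y/1.7)
for n,p,z in [("door out",(259,280),.15),("door in",(284.5,280),.15),("panel",(330,280),.15),("panel up",(330,60),.15),("panel dn",(330,390),.15),("doorout up",(259,60),.15),("doorout dn",(259,380),.15),("panel end",(450,434),.15),("tip",(307,304),.182)]: show(n,plane(w,C(*p),z))
for z in(.129,.12,.111):
  show("pad",[z],plane(w,C(301.5,280),z),"size",plane(w,C(314,249),z)-plane(w,C(289,310),z))
s=get_state();show(s["tcp_pos"],np.array(s["tcp_rot"])[:,1]);show(s["tcp_pos"]+np.array(s["tcp_rot"])@[0,0,.265])
E
```

```text
door out [569.3, -94.2, 150.0]
door in [579.0, -93.9, 150.0]
panel [596.4, -93.2, 150.0]
panel up [592.8, -13.9, 150.0]
panel dn [598.3, -138.3, 150.0]
doorout up [567.9, -14.8, 150.0]
doorout dn [570.0, -135.0, 150.0]
panel end [647.9, -155.7, 150.0]
tip [587.6, -94.2, 182.0]
pad [129.0] [585.5, -98.7, 129.0] size [9.4, 26.2, 0.0]
pad [120.0] [585.5, -100.9, 120.0] size [9.7, 27.0, 0.0]
pad [111.0] [585.5, -103.0, 111.0] size [10.0, 27.8, 0.0]
[586.7, -99.7, 447.6] [999.4, 35.8, -0.1]
[586.7, -99.5, 182.6]
```

```bash
python3 -m crank '[{"tx":-0.01,"ty":-0.015,"tz":-0.1,"rx":0,"ry":0,"rz":0},{"tx":-0.01,"ty":-0.015,"tz":-0.25,"rx":0,"ry":0,"rz":0},{"tx":-0.01,"ty":-0.015,"tz":-0.4,"rx":0,"ry":0,"rz":0},{"tx":-0.01,"ty":-0.015,"tz":-0.49,"rx":0,"ry":0,"rz":0},{"tx":-0.01,"ty":-0.015,"tz":-0.49,"rx":0,"ry":0,"rz":0}]'
for i in 1 2 3 ; do python3 -m crank '[{"tx":0,"ty":0,"tz":-0.02,"rx":0,"ry":0,"rz":0},{"tx":0,"ty":0,"tz":-0.02,"rx":0,"ry":0,"rz":0}]' | grep -E "tcp_pos|^force"; done
```

```text
time_s: 6.42
tcp_pos: [0.5856, -0.1024, 0.3976]
tcp_rot: [[-0.034, 0.999, -0.002], [0.999, 0.034, -0.0], [-0.0, -0.002, -1.0]]
force: [0.1, 0.8, -0.2]
width: 0.0067
finger_force: 39.1
tcp_pos: [0.5859, -0.1025, 0.397]
force: [-0.3, 0.4, -0.9]
tcp_pos: [0.5857, -0.1024, 0.3947]
force: [1.2, 0.5, -0.2]
tcp_pos: [0.5857, -0.1024, 0.3925]
force: [0.3, 0.5, 0.5]
```

```bash
for i in 1 2 3 4 ; do python3 -m crank '[{"tx":0,"ty":0,"tz":-0.02,"rx":0,"ry":0,"rz":0},{"tx":0,"ty":0,"tz":-0.02,"rx":0,"ry":0,"rz":0}]' | grep -E "tcp_pos|^force"; done
```

```text
tcp_pos: [0.5859, -0.1025, 0.3909]
force: [-0.4, -0.4, 3.0]
tcp_pos: [0.5859, -0.1025, 0.3888]
force: [-0.9, -0.1, 3.9]
tcp_pos: [0.5859, -0.1025, 0.3867]
force: [0.3, 0.7, 3.3]
tcp_pos: [0.5859, -0.1024, 0.3847]
force: [0.2, -0.6, 4.7]
```

```bash
for i in 1 2; do python3 -m crank '[{"tx":0,"ty":0,"tz":-0.01,"rx":0,"ry":0,"rz":0},{"tx":0,"ty":0,"tz":-0.022,"rx":0,"ry":0,"rz":0},{"tx":0,"ty":0,"tz":-0.022,"rx":0,"ry":0,"rz":0}]' | grep -E "tcp_pos|^force"; done
```

```text
tcp_pos: [0.5859, -0.1024, 0.3825]
force: [-0.1, 0.3, 5.4]
tcp_pos: [0.5858, -0.1025, 0.3803]
force: [-0.2, -0.3, 4.8]
```

```bash
python3 - <<'E'
from h import *
h=np.array([.5744,.0636]);a0=np.radians(1.9);cur=np.array([.5859,-.1025])
def pos(th,u):
    a=a0-th;R=np.array([[np.cos(a),-np.sin(a)],[np.sin(a),np.cos(a)]]);return h+R@[u,-.165]
rel=np.array([np.cos(a0)*(cur-h)[0]+np.sin(a0)*(cur-h)[1],0]);show("local u now",rel[:1])
for th in [0,.03,.06,.1,.14,.18,.22,.26,.3,.4,.5,.6,.7,.8,.85,.9,.95]:
    d=(pos(th,.003)-cur)*10; print(th,np.round(d,3),"rz",round(-th/2/np.pi,4))
E
```

```text
local u now [6.0]
0 [-0.03   0.013] rz 0.0
0.03 [-0.08   0.011] rz -0.0048
0.06 [-0.129  0.011] rz -0.0095
0.1 [-0.195  0.013] rz -0.0159
0.14 [-0.261  0.017] rz -0.0223
0.18 [-0.327  0.024] rz -0.0286
0.22 [-0.392  0.034] rz -0.035
0.26 [-0.457  0.047] rz -0.0414
0.3 [-0.521  0.061] rz -0.0477
0.4 [-0.679  0.11 ] rz -0.0637
0.5 [-0.831  0.174] rz -0.0796
0.6 [-0.976  0.253] rz -0.0955
0.7 [-1.112  0.346] rz -0.1114
0.8 [-1.238  0.452] rz -0.1273
0.85 [-1.297  0.51 ] rz -0.1353
0.9 [-1.353  0.57 ] rz -0.1432
0.95 [-1.406  0.633] rz -0.1512
```

```bash
python3 -m crank '[{"tx":-0.03,"ty":0.005,"tz":0,"rx":0,"ry":0,"rz":0},{"tx":-0.055,"ty":0.008,"tz":0,"rx":0,"ry":0,"rz":-0.0024},{"tx":-0.08,"ty":0.01,"tz":0,"rx":0,"ry":0,"rz":-0.0048},{"tx":-0.08,"ty":0.01,"tz":0,"rx":0,"ry":0,"rz":-0.0048}]'|grep -E "tcp_pos|^force"
python3 -m crank '[{"tx":-0.03,"ty":0,"tz":0,"rx":0,"ry":0,"rz":-0.0024},{"tx":-0.05,"ty":0,"tz":0,"rx":0,"ry":0,"rz":-0.0047},{"tx":-0.05,"ty":0,"tz":0,"rx":0,"ry":0,"rz":-0.0047}]'|grep -E "tcp_pos|^force"
```

```text
tcp_pos: [0.5779, -0.1021, 0.3807]
force: [1.3, -1.6, 5.8]
tcp_pos: [0.5728, -0.1021, 0.3806]
force: [1.2, -1.5, 5.0]
```

```bash
python3 -m crank '[{"tx":-0.03,"ty":0.001,"tz":0,"rx":0,"ry":0,"rz":-0.0032},{"tx":-0.066,"ty":0.002,"tz":0,"rx":0,"ry":0,"rz":-0.0064},{"tx":-0.1,"ty":0.004,"tz":0,"rx":0,"ry":0,"rz":-0.0096},{"tx":-0.132,"ty":0.006,"tz":0,"rx":0,"ry":0,"rz":-0.0128},{"tx":-0.165,"ty":0.01,"tz":0,"rx":0,"ry":0,"rz":-0.016},{"tx":-0.198,"ty":0.013,"tz":0,"rx":0,"ry":0,"rz":-0.0191}]'|grep -E "tcp_pos|^force"
python3 -m crank '[{"tx":-0.033,"ty":0.005,"tz":0,"rx":0,"ry":0,"rz":-0.0032},{"tx":-0.065,"ty":0.01,"tz":0,"rx":0,"ry":0,"rz":-0.0064},{"tx":-0.098,"ty":0.017,"tz":0,"rx":0,"ry":0,"rz":-0.0096},{"tx":-0.13,"ty":0.023,"tz":0,"rx":0,"ry":0,"rz":-0.0128},{"tx":-0.162,"ty":0.03,"tz":0,"rx":0,"ry":0,"rz":-0.016},{"tx":-0.194,"ty":0.037,"tz":0,"rx":0,"ry":0,"rz":-0.0191}]'|grep -E "tcp_pos|^force"
python3 - <<'E'
from h import *
w=camera("wrist")["img"]
cv2.imwrite("pics/w4.png",w[60:400,140:500][:,:,::-1])
E
```

```text
tcp_pos: [0.553, -0.1008, 0.3806]
force: [1.4, -2.4, 5.6]
tcp_pos: [0.5335, -0.0972, 0.3805]
force: [0.8, -3.4, 6.0]
```

View pics/w4.png

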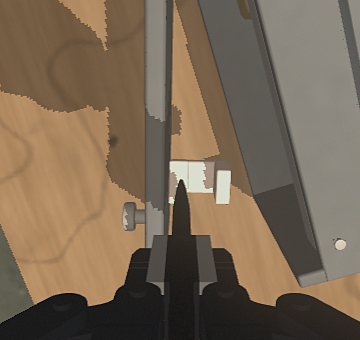

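```bash
python3 -m crank '[{"tx":0,"ty":0,"tz":0.07,"rx":0,"ry":0,"rz":0},{"tx":0,"ty":0,"tz":0.14,"rx":0,"ry":0,"rz":0},{"tx":0,"ty":0,"tz":0.14,"rx":0,"ry":0,"rz":0}]'|grep -E "tcp_pos|^force"
python3 -m crank '[{"tx":-0.08,"ty":0.024,"tz":0,"rx":0,"ry":0,"rz":-0.008},{"tx":-0.158,"ty":0.049,"tz":0,"rx":0,"ry":0,"rz":-0.0159},{"tx":-0.235,"ty":0.08,"tz":0,"rx":0,"ry":0,"rz":-0.0239},{"tx":-0.31,"ty":0.113,"tz":0,"rx":0,"ry":0,"rz":-0.0318},{"tx":-0.384,"ty":0.151,"tz":0,"rx":0,"ry":0,"rz":-0.0398},{"tx":-0.455,"ty":0.192,"tz":0,"rx":0,"ry":0,"rz":-0.0477},{"tx":-0.524,"ty":0.237,"tz":0,"rx":0,"ry":0,"rz":-0.0557},{"tx":-0.591,"ty":0.285,"tz":0,"rx":0,"ry":0,"rz":-0.0637}]'|grep -E "tcp_pos|^force"
python3 -m crank '[{"tx":-0.064,"ty":0.052,"tz":0,"rx":0,"ry":0,"rz":-0.008},{"tx":-0.126,"ty":0.106,"tz":0,"rx":0,"ry":0,"rz":-0.0159},{"tx":-0.185,"ty":0.163,"tz":0,"rx":0,"ry":0,"rz":-0.0239},{"tx":-0.241,"ty":0.224,"tz":0,"rx":0,"ry":0,"rz":-0.0318},{"tx":-0.294,"ty":0.287,"tz":0,"rx":0,"ry":0,"rz":-0.0398},{"tx":-0.294,"ty":0.287,"tz":0,"rx":0,"ry":0,"rz":-0.0398},{"tx":-0.294,"ty":0.287,"tz":0,"rx":0,"ry":0,"rz":-0.0398}]'
python3 -c "
from cell import get_state;print(get_state()['joint_positions'])"
```

```text
tcp_pos: [0.5335, -0.0959, 0.3944]
force: [-0.4, 0.5, -0.4]
tcp_pos: [0.4743, -0.0675, 0.394]
force: [0.9, -0.2, 0.2]
time_s: 13.6
tcp_pos: [0.4451, -0.0391, 0.3942]
tcp_rot: [[0.792, 0.61, -0.0], [0.61, -0.792, 0.0], [-0.0, -0.0, -1.0]]
force: [0.6, -0.5, 0.2]
width: 0.0069
finger_force: 39.3
[-45.73417103   6.78604733  47.10492812 121.87046405  -6.17839401
  53.68114672 -47.57900729]
```

```bash
python3 -m crank '[{"tx":0.03,"ty":-0.04,"tz":0,"rx":0,"ry":0,"rz":0},{"tx":0.03,"ty":-0.04,"tz":0.2,"rx":0,"ry":0,"rz":0},{"tx":0.03,"ty":-0.04,"tz":0.5,"rx":0,"ry":0,"rz":0},{"tx":0.03,"ty":-0.04,"tz":0.75,"rx":0,"ry":0,"rz":0}]' | grep -E "tcp_pos|^force"
for i in 1 2; do python3 -m crank '[{"tx":0.02,"ty":0.14,"tz":0,"rx":0,"ry":0,"rz":0.0268},{"tx":0.04,"ty":0.28,"tz":0,"rx":0,"ry":0,"rz":0.0537},{"tx":0.06,"ty":0.42,"tz":0,"rx":0,"ry":0,"rz":0.0805},{"tx":0.09,"ty":0.56,"tz":0,"rx":0,"ry":0,"rz":0.1074},{"tx":0.11,"ty":0.7,"tz":0,"rx":0,"ry":0,"rz":0.1342},{"tx":0.14,"ty":0.85,"tz":0,"rx":0,"ry":0,"rz":0.161},{"tx":0.16,"ty":1.0,"tz":0,"rx":0,"ry":0,"rz":0.188},{"tx":0.16,"ty":1.0,"tz":0,"rx":0,"ry":0,"rz":0.188}]'; done
python3 - <<'E'
from h import *
s=get_state();print(np.round(s["joint_positions"]));p=np.array(s["tcp_pos"]);q=p+np.array(s["tcp_rot"])@[0,0,.265];show(p,q,np.array(s["tcp_rot"])[:,1])
w=camera("wrist");t=camera("top");gw=w["img"].max(2)
for r in range(228,300,4):
    x=np.where(gw[r,300:345]<60)[0]; print(r,(x+300)[[0,-1]] if len(x) else None,end=';')
a=w["img"][60:420,120:520];b=cv2.resize(t["img"][160:340,170:370],None,fx=2,fy=2)
cv2.imwrite("pics/w5.png",np.hstack([a,b])[:,:,::-1])
E
```

```text
tcp_pos: [0.4484, -0.0438, 0.4703]
force: [0.6, -0.1, 0.2]
time_s: 15.1
tcp_pos: [0.4644, 0.0574, 0.4691]
tcp_rot: [[-0.262, 0.965, -0.0], [0.965, 0.262, -0.001], [-0.0, -0.0, -1.0]]
force: [-0.4, -0.3, 0.4]
width: 0.0068
finger_force: 39.4
time_s: 16.1
tcp_pos: [0.4803, 0.1567, 0.4692]
tcp_rot: [[-0.992, 0.128, -0.0], [0.128, 0.992, -0.0], [0.0, -0.0, -1.0]]
force: [0.2, -0.8, -0.7]
width: 0.0066
finger_force: 39.4
[-54.   8.  32. 109.  -5.  65.  63.]
[480.3, 156.7, 469.2] [480.3, 156.6, 204.2] [127.8, 991.8, -0.5]
228 None;232 None;236 None;240 [320 320];244 [318 323];248 [317 317];252 [316 325];256 [315 326];260 [315 315];264 [314 327];268 [313 328];272 [313 328];276 [313 328];280 [313 328];284 [312 329];288 [312 329];292 [312 329];296 [308 335];
```

View pics/w5.png

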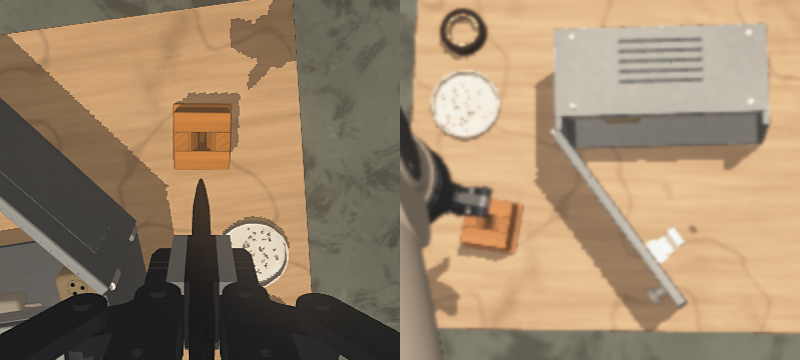

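Door stands open about 54°. The stick is still straight in the grip, and the stand's pocket is centred at wrist crop (203,141).

```bash
python3 - <<'E'
from h import *
w=camera("wrist");im=w["img"]
h=cv2.cvtColor(im,cv2.COLOR_RGB2HSV)
print("row hue/val", [int(im[201,c].max()) for c in range(285,360,1)])
show("pocket",plane(w,(323,201.5),.054),"L/R",plane(w,(294,201),.054),plane(w,(351,201),.054))
show("tipx",plane(w,(320.8,238),.204))
E
```

```text
row hue/val [195, 195, 195, 197, 195, 194, 195, 197, 190, 158, 155, 187, 190, 191, 192, 194, 194, 196, 194, 193, 191, 185, 180, 180, 175, 164, 196, 155, 121, 142, 136, 134, 142, 139, 92, 104, 123, 128, 128, 128, 121, 89, 108, 151, 167, 153, 156, 162, 166, 168, 177, 179, 185, 189, 188, 189, 192, 194, 194, 195, 193, 190, 187, 182, 180, 176, 150, 118, 140, 142, 140, 140, 139, 137, 129]
pocket [483.1, 157.1, 54.0] L/R [479.1, 130.7, 54.0] [486.0, 182.7, 54.0]
tipx [476.4, 156.2, 204.0]
```

```bash
python3 -m crank '[{"tx":0,"ty":0,"tz":-0.3,"rx":0,"ry":0,"rz":0},{"tx":0,"ty":0,"tz":-0.7,"rx":0,"ry":0,"rz":0},{"tx":0,"ty":0,"tz":-1,"rx":0,"ry":0,"rz":0}]'| grep -E "tcp_pos|^force"
python3 -m crank '[{"tx":0,"ty":0,"tz":-0.2,"rx":0,"ry":0,"rz":0},{"tx":0,"ty":0,"tz":-0.35,"rx":0,"ry":0,"rz":0},{"tx":0,"ty":0,"tz":-0.45,"rx":0,"ry":0,"rz":0},{"tx":0,"ty":0,"tz":-0.5,"rx":0,"ry":0,"rz":0},{"tx":0,"ty":0,"tz":-0.5,"rx":0,"ry":0,"rz":0}]'| grep -E "tcp_pos|^force"
python3 -m crank '[{"tx":0,"ty":0,"tz":-0.05,"rx":0,"ry":0,"rz":0},{"tx":0,"ty":0,"tz":-0.1,"rx":0,"ry":0,"rz":0},{"tx":0,"ty":0,"tz":-0.1,"rx":0,"ry":0,"rz":0}]'| grep -E "tcp_pos|^force"
```

```text
tcp_pos: [0.4798, 0.1557, 0.3681]
force: [-0.2, 0.7, -0.6]
tcp_pos: [0.4802, 0.1567, 0.3194]
force: [-1.2, 0.5, 0.2]
tcp_pos: [0.4799, 0.1567, 0.309]
force: [0.3, -0.5, -1.4]
```

```bash
python3 -m crank '[{"tx":0,"ty":0,"tz":-0.06,"rx":0,"ry":0,"rz":0},{"tx":0,"ty":0,"tz":-0.12,"rx":0,"ry":0,"rz":0},{"tx":0,"ty":0,"tz":-0.18,"rx":0,"ry":0,"rz":0},{"tx":0,"ty":0,"tz":-0.18,"rx":0,"ry":0,"rz":0}]'| grep -E "tcp_pos|^force"
python3 -m crank '[{"tx":0,"ty":0,"tz":-0.05,"rx":0,"ry":0,"rz":0},{"tx":0,"ty":0,"tz":-0.1,"rx":0,"ry":0,"rz":0},{"tx":0,"ty":0,"tz":-0.14,"rx":0,"ry":0,"rz":0},{"tx":0,"ty":0,"tz":-0.14,"rx":0,"ry":0,"rz":0}]'| grep -E "tcp_pos|^force"
```

```text
tcp_pos: [0.4799, 0.1567, 0.2907]
force: [0.4, 0.6, -0.3]
tcp_pos: [0.48, 0.1567, 0.277]
force: [0.4, 0.4, 0.5]
```

```bash
python3 -m crank '[{"tx":0,"ty":0,"tz":-0.015,"rx":0,"ry":0,"rz":0},{"tx":0,"ty":0,"tz":-0.03,"rx":0,"ry":0,"rz":0},{"tx":0,"ty":0,"tz":-0.03,"rx":0,"ry":0,"rz":0}]'| grep -E "tcp_pos|^force"
python3 -m crank '[{"tx":0,"ty":0,"tz":0,"rx":0,"ry":0,"rz":0},{"tx":0,"ty":0,"tz":0,"rx":0,"ry":0,"rz":0},{"tx":0,"ty":0,"tz":0,"rx":0,"ry":0,"rz":0},{"tx":0,"ty":0,"tz":0,"rx":0,"ry":0,"rz":0},{"tx":0,"ty":0,"tz":0,"rx":0,"ry":0,"rz":0},{"tx":0,"ty":0,"tz":0,"rx":0,"ry":0,"rz":0}]' 1 40
for i in 1 2; do python3 -m crank '[{"tx":0,"ty":0,"tz":0.3,"rx":0,"ry":0,"rz":0},{"tx":0,"ty":0,"tz":0.7,"rx":0,"ry":0,"rz":0},{"tx":0,"ty":0,"tz":0.9,"rx":0,"ry":0,"rz":0},{"tx":0,"ty":0,"tz":0.9,"rx":0,"ry":0,"rz":0}]'| grep -E "tcp_pos|^force"; done
python3 - <<'E'
from h import *
a=camera("scene")["img"][200:360,240:400];b=camera("top")["img"][165:335,170:460]
a=cv2.resize(a,(400,400));b=cv2.resize(b,(400,234));b=np.vstack([b,np.zeros((166,400,3),np.uint8)])
cv2.imwrite("pics/w6.png",np.hstack([a,b])[:,:,::-1])
E
```

```text
tcp_pos: [0.4801, 0.1568, 0.2743]
force: [-0.7, -0.8, 0.1]
time_s: 19.75
tcp_pos: [0.4801, 0.1568, 0.2743]
tcp_rot: [[-0.992, 0.124, -0.0], [0.124, 0.992, 0.0], [0.0, 0.0, -1.0]]
force: [-0.2, 0.6, -0.0]
width: 0.0851
finger_force: 0.0
tcp_pos: [0.4806, 0.1569, 0.3656]
force: [0.2, 0.6, 0.0]
tcp_pos: [0.4803, 0.1569, 0.4545]
force: [0.2, 0.7, 0.2]
```

View pics/w6.png

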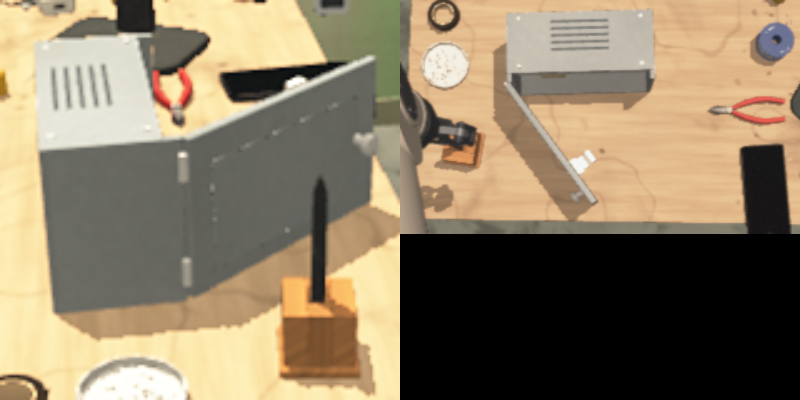

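The stick stands upright in the stand, the door is open about 54°, the bystanders are where they were, and the gripper is clear.

```bash
python3 -c "
from cell import job;print(job.finish_job())"
```

```text
the job is handed in; nothing more can be done
None
```

The job is handed in: the catch was pressed and held while I pulled the door past it, the door stands open about 54°, the pry stick is back upright in its stand, the things lying around look undisturbed, and it took about 20 s with the readings I took never above about 7 N.

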